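# Bond a glued model body in the bench press

## Robot

A 7-joint arm with a two-finger parallel gripper is mounted at the origin on the work surface. World frame = base frame: x ahead of the robot, y to its left, z up, the work surface at z = 0. Lengths are in m, angles in rad, forces in N, time in s.
With the tool pointing down it reaches from about 0.4 to 0.875 m from the base axis. Payload 19.3 kg.
Tool frame: the origin (TCP) lies midway between the tips of the shut fingers; the grasp point (between the pads) lies 19 mm behind it; z points along the fingers, y is the direction in which the jaws open and shut (so a half turn about z gives the same grasp; the last joint's range is limited). The gripper opens to 85 mm and grips with 20 to 120 N. Pads are 22 mm wide; open, the fingers measure 114 mm over their backs; the gripper's body (76 mm by 85 mm) begins 54 mm behind the grasp point. The pads swing forward as they close: fully open they stand 13 mm farther back than shut.
Start: joints at [1.226, 0.521, -0.036, 1.599, 0.021, 1.021, -0.113], TCP at [0.17, -0.602, 0.231] pointing down, gripper open.
Joint ranges: [-2.91, 2.91], [-0.3, 2.13], [-1.5, 1.42], [0.17, 2.43], [-1.26, 4.41], [0.16, 1.93], [-2.52, 2.52]. Speed limits (rad/s): [1.89, 1.89, 2.39, 2.39, 3.01, 3.01, 3.01].

## Interface

Orientations are given as [roll, pitch, yaw] about the fixed x, y, z axes, in that order (R = Rz(yaw) Ry(pitch) Rx(roll)).
In Python, from workcell import bot gives the robot as it stands.
- The arm moves only by the tool servo_tool, never from a script. Its argument "plan" is a list of rows, each a list of 5 numbers: the shift along the world's x, y, z in mm, then the turn about the world's z in rad, then the gripper's target within -1 to 1 (shut at 1, half-way at 0, fully open at -1). In form: [[tx, ty, tz, yaw, jaw], ...]. A call has exactly 10 rows; each row is the pose to reach, as a shift and turn from the pose commanded when the call began; what a row does not reach only later rows make up. A row lasts 1/12 s, in which the tool goes at most 41.7 mm and 7.16 degrees, less where a joint would pass 70% of its speed; a pose out of reach is approached as far as the arm can. A call with a gripper value outside its range is refused whole. The fingers move at their own pace and stop on an object; "squeeze" is the grip in N (left out, the last holds). Time passes only in rows, so rows that repeat a pose let the fingers close, or fill a call up. It gives the time, the measured TCP pose, the force and the opening at its end, in the units of the state.
- bot.observe(): the state, without advancing time (a new reading comes with each control period).
- bot.grab_frame(name): name is "side" or "top"; returns the picture (400x640x3 uint8, blue, green, red); there is no depth.
- bot.calibration(name): a dict with "fx", "fy", "cx", "cy" (pixels), "T" (4x4, takes a point from camera to world coordinates). Camera axes: x right, y down, z forward; pixel columns grow to the right and rows downward; lengths in m; the calibration is good to about 2 mm. A picture is of the moment at which its call begins. calibration takes no time and is no camera call.
- bot.job_done(): hands the job in, once; it reports no verdict.
The state is a dict: "clock": time; "qpos": joint angles; "qd": joint speeds; "joint_efforts": joint torques, N m; "position": TCP position; "tool_rot": TCP orientation; "force": force on the tool from outside, world axes, zero at the start; "moment": the same for the moment, N m; "grip_width": finger opening in m.
Only numpy, scipy, OpenCV 4.12 (cv2) and the standard library are available. Lean on these libraries where they do the work, as an engineer would, in place of code of your own. Each camera call takes 0.05 s, during which the arm holds its last target.

## Task

Set the freshly glued blue-and-white model body flat and square in the press's pocket, its tongue in the slot, and let go of it. Then flip the red safety catch all the way over to the outside, and only after that pull the press lever fully down by its black handle, so that the pad presses on the model, and finish while still holding it down there: do not let go at the end. Leave the other things on the desk where they are.

Things in the scene. Friction and masses are not known exactly. Their poses are not given: they have to be found in the camera images.
- shell: The model body to be bonded, loose on the desk, 0.10 kg (varies by a third): a block 60 x 40 mm (its x, y) and 30 mm high, lower 16 mm blue, upper 14 mm white with a blue stripe on top. A blue tongue 16 mm wide and 16 mm high (from the underside up) stands out 13 mm from the middle of its -x end. Origin: centre of the underside of the 60 x 40 mm block; z up.
- tongue (a point): Middle of the end face of the model body's tongue, 43 mm from the body's origin along its -x, 8 mm above its underside.
- press: Green bench bonding press, fixed to the desk. Origin on the desk under the pocket's centre; x runs from the press's front (nearer the robot) to the lever hinge at its back, y to the left, z up. Base plate 18 mm thick, x -75 to 140 mm, y -115 to 90 mm.
- pocket (a point): Centre of the pocket's floor, 18 mm above the desk; axes as the press's. The pocket is 64 x 44 mm (x, y), open on top, with aluminium walls 9 mm thick whose highest edges, flared outwards as a lead-in, stand 15 mm above the floor. The front (-x) wall has a slot 20 mm wide in its middle, through to the front, for the tongue: the seated body's axes then match the press's. Seated, the body rests on the floor and its top stands 30 mm above it.
- lever (a joint): Press lever angle, rad: 0 = open, leaning 0.12 rad back beyond upright; grows as the handle is pulled over towards the press's front (-x) and down; 1.69 = end stop, lever level. A spring drives it back to 0 if let go. Pulling takes about 3 N at the handle at first, and 12 to 15 N down at the end stop. While the red catch is upright it blocks the lever at about 0.15 rad.
- lever_hinge (a point): Middle of the lever's hinge axis, which runs along the press's y: 115 mm behind the pocket's centre and 80 mm above the desk. The lever is a steel frame of two side arms (68 mm left and right of the middle, 10 mm wide) joined by a cross bar 115 mm from the hinge, and by the handle.
- handle: Black round bar between the ends of the lever's arms, 16 mm diameter, 124 mm of free length along the press's y, 190 mm from the hinge axis. Origin at the bar's centre. It stands about 269 mm above the desk when open, and at 80 mm above the desk, 75 mm in front of the pocket's centre, at the end stop. The bar is a sleeve that spins freely on its axle, so its own x and z axes mean nothing.
- pad: Black round pressure pad under the middle of the lever's cross bar, 28 mm diameter, sprung (14 mm travel). Origin on the cross bar's axis. With the model seated it meets the model's top about 0.07 rad before the lever's end stop, and presses with about 10 N at the stop.
- catch (a joint): Safety catch angle, rad: 0 to 0.2 at the start = upright, blocking the lever; grows as its thumb plate is tipped to the press's outside (-y); 1.6 = end stop, lying flat outwards. Friction holds it where it is left; about 1.5 N at the thumb plate's top moves it.
- catch_thumb (a point): Middle of the top edge of the catch's red thumb plate, near the press's right front. The plate is 24 mm wide (press's x), 6 mm thick and reaches 52 mm from the catch's axis. A taller red stop plate on the same shaft, 139 mm further back, stands before the lever's right arm and turns with it.
- catch_axis (a point): Point on the catch's shaft axis at the thumb plate: the axis runs along the press's x, 45 mm above the desk, 90 mm right (-y) of the pocket's centre; this point is 35 mm in front of it.
- marker: Bystander: black marker with grey cap lying on the desk, 135 x 19 mm. Origin under its middle.
- highlighter: Bystander: green and pink highlighter lying on the desk, 115 x 21 mm. Origin under its middle.
- eraser: Bystander: blue and white eraser, 46 x 22 x 13 mm. Origin under its middle.
- foam_house: Bystander: little white and grey house model without tongue, 50 x 50 x 50 mm. Origin under its middle.
- mug: Bystander: blue mug, 80 mm across, 92 mm high. Origin under its middle.
- tape_roll: Bystander: yellow roll of tape lying flat, 76 mm across, 24 mm high. Origin under its middle.
There are look-alikes about, which are no part of the job. Leave any orange or turquoise look-alike of the shell alone.

How it is judged:
On the way, in this order (a step that is already met when the one before it is completed fails the run):
1. the model body lies flat and square in the pocket, let go of, with the catch still upright (horizontal distance between shell and pocket below 0.005 m and z of shell in the frame of pocket between -0.003 and 0.003 m and angle between shell's own z axis and vertical below 0.06 rad and angle between the x axis of shell and the x axis of pocket, either way round below 0.1 rad and x of tongue in the frame of pocket below -0.035 m and contact force between the fingers and shell below 0.1 N and value of joint catch below 0.8 rad), for 0.2 s.
2. the catch is flipped over (above 1.3 rad) with the lever still open (value of joint catch above 1.3 rad and value of joint lever below 0.3 rad), for 0.1 s.
3. the lever is pulled fully down and held, its pad pressing on the model (value of joint lever above 1.63 rad and contact force between pad and shell above 4 N and contact force between any of the fingers, the arm and handle above 2 N), for 0.3 s.
At the end, for the whole second after the job is handed in: Still holding the handle (over 2 N): lever still, within 0.06 rad of its stop; pad on the model with over 4 N; catch over 1.3 rad; model in the pocket, tongue in slot, within 5 mm of centre, 3 mm of the floor, 0.06 rad tilt, 0.1 rad square (all of step 3 and horizontal distance between shell and pocket below 0.005 m and z of shell in the frame of pocket between -0.003 and 0.003 m and angle between shell's own z axis and vertical below 0.06 rad and angle between the x axis of shell and the x axis of pocket, either way round below 0.1 rad and x of tongue in the frame of pocket below -0.035 m and value of joint catch above 1.3 rad and velocity of joint lever between -0.1 and 0.1 rad/s); the arm keeps its last pose, push and grip.
It fails at once if the lever is pulled (over 0.3 rad) before the catch is flipped (value of joint lever above 0.3 rad and value of joint catch below 1 rad).
It fails at once if another thing on the desk is moved more than 30 mm (distance of any of marker, highlighter, eraser, foam_house, mug, tape_roll from where it was at the start of the episode above 0.03 m).
It also fails if it takes over 67 s, if anything falls off the work surface, if the arm or the gripper's body presses on something with over 40 N, if the wrist force passes 120 N, or if a joint passes its speed limit or range.

## Working session

There is one attempt and no reset: what is moved stays moved. The work goes in short steps, Python scripts to look and compute and a tool call to move; the robot and the scene stay as the last step left them, time stands still between calls to the robot, and variables do not carry over. Pictures are saved under pics/ and viewed, and the job is handed in when it is done.

Besides the shell and the picture viewer there is one more tool, called after ">>>" by a JSON object that holds its "op" and its "data". servo_tool: Moves the arm, as the interface text tells. Its arguments: {"type":"object","properties":{"plan":{"type":"array","items":{"type":"array","items":{"type":"number"}}},"squeeze":{"type":"number"}},"required":["plan"]}

```bash
ls; mkdir -p pics
python3 - <<'E'
from workcell import bot
import cv2,numpy as np
for n in("side","top"):
    f=bot.grab_frame(n);cv2.imwrite(f"pics/{n}0.png",f)
    c=bot.calibration(n);print(n,c["fx"],c["fy"],c["cx"],c["cy"]);print(np.round(c["T"],4))
print(bot.observe())
E
```

```text
pics
side 452.65676386697567 452.65676386697567 319.172602348815 198.54176493463552
[[-0.8347 -0.4116  0.3657  0.1122]
 [-0.5506  0.6139 -0.5657  0.6112]
 [ 0.0083 -0.6736 -0.7391  0.9984]
 [ 0.      0.      0.      1.    ]]
top 428.6222679664778 428.6222679664778 319.0205588531557 200.75447912961474
[[-0.0188 -0.998   0.0603  0.4379]
 [-0.9998  0.0186 -0.0033 -0.0317]
 [ 0.0022 -0.0604 -0.9982  1.5228]
 [ 0.      0.      0.      1.    ]]
{'clock': 0.1, 'qpos': array([ 1.22579049,  0.52194326, -0.03631169,  1.59991282,  0.02117919,
        1.02108574, -0.11279692]), 'qd': array([ 0.00026364, -0.00123901, -0.00127578,  0.00020771, -0.0003164 ,
       -0.00018638,  0.00150973]), 'joint_efforts': array([ 4.60751777e-03, -9.28488708e+01,  1.98384583e+00, -3.70535874e+01,
        1.80484360e-02,  5.40479130e-03,  7.25476229e-05]), 'position': array([ 0.16949075, -0.60129048,  0.23080407]), 'tool_rot': array([-3.14062921e+00,  5.59667610e-05,  2.74772754e-01]), 'force': array([-0.22059798,  0.26139944,  0.04491264]), 'moment': array([-0.01124991, -0.04473912,  0.04389102]), 'grip_width': 0.08542132300172427}
```

View pics/side0.png

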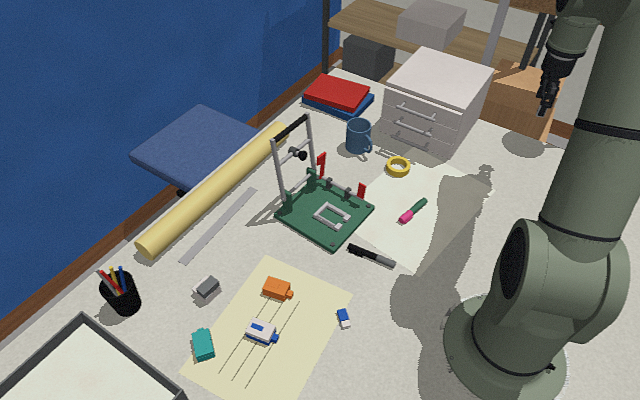

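View pics/top0.png

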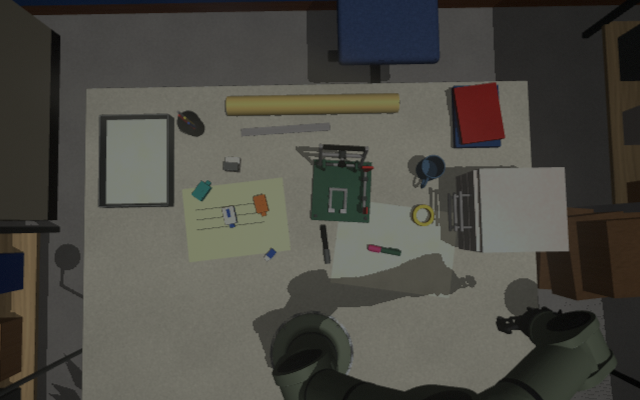

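Candidates, as side px / top px:
- Blue-and-white block with stripe and tongue: (262,331) / (230,216). This is the shell by its description.
- Orange look-alike: (277,288) / (261,204).
- Turquoise look-alike: (203,344) / (202,189).
- Eraser: (344,317) / (270,253).
- Foam house: (206,287) / (232,163).

I'll check the choice in a close crop.

Run:
```python
import cv2,numpy as np
s=cv2.imread("pics/side0.png");t=cv2.imread("pics/top0.png")
a=cv2.resize(s[260:370,180:360],None,fx=4.4,fy=4.4,interpolation=cv2.INTER_CUBIC);cv2.imwrite("pics/c1.png",a)
a=cv2.resize(t[180:260,190:290],None,fx=7,fy=7,interpolation=cv2.INTER_CUBIC);cv2.imwrite("pics/c2.png",a)
a=cv2.resize(s[105:260,260:390],None,fx=3.8,fy=3.8,interpolation=cv2.INTER_CUBIC);cv2.imwrite("pics/c3.png",a)
a=cv2.resize(t[135:230,295:385],None,fx=6,fy=6,interpolation=cv2.INTER_CUBIC);cv2.imwrite("pics/c4.png",a)
```

```text
(no output)
```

View pics/c1.png

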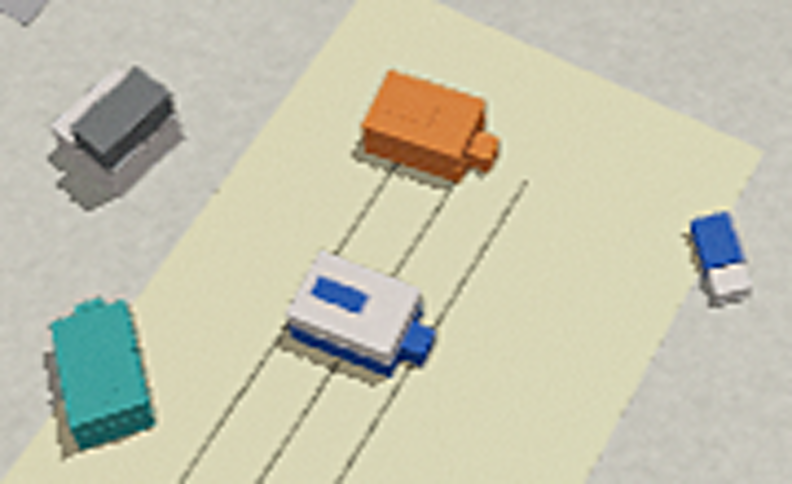

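View pics/c2.png

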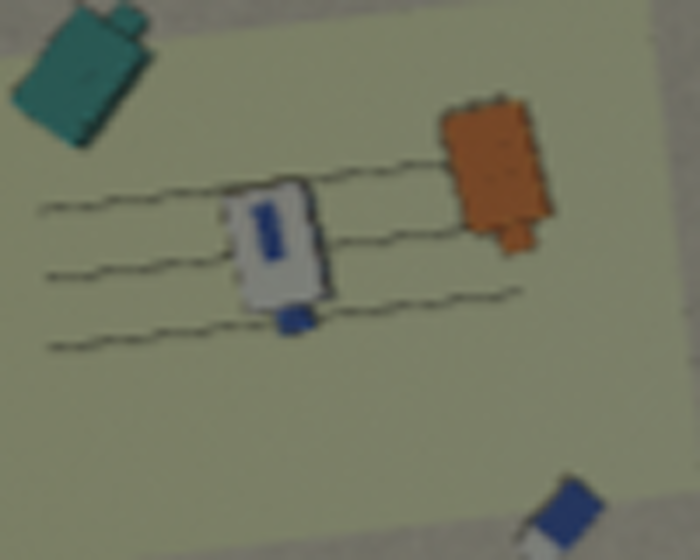

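View pics/c3.png

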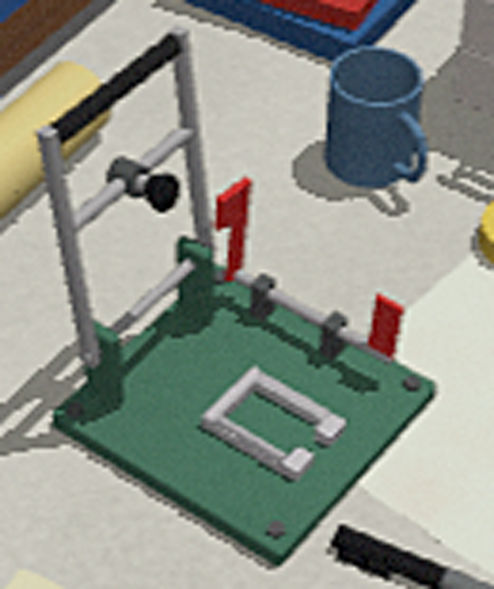

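View pics/c4.png

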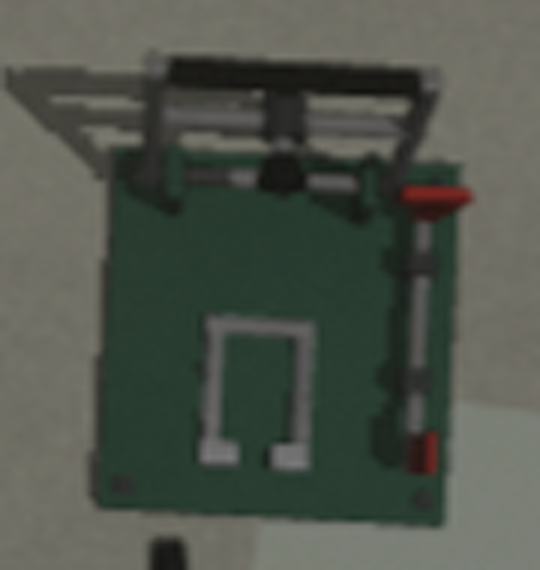

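```bash
cat > h.py <<'E'
import numpy as np,cv2
from workcell import bot
CAL={n:bot.calibration(n) for n in("side","top")}
def plane(n,px,z):
    c=CAL[n];px=np.atleast_2d(np.asarray(px,float))
    d=np.c_[(px[:,0]-c["cx"])/c["fx"],(px[:,1]-c["cy"])/c["fy"],np.ones(len(px))]@c["T"][:3,:3].T
    o=c["T"][:3,3];return (o+d*((z-o[2])/d[:,2])[:,None])[:,:2]
def proj(n,P):
    c=CAL[n];P=np.atleast_2d(P);q=(P-c["T"][:3,3])@c["T"][:3,:3]
    return np.c_[c["fx"]*q[:,0]/q[:,2]+c["cx"],c["fy"]*q[:,1]/q[:,2]+c["cy"]]
def big(mask,roi):
    m=np.zeros_like(mask);x0,y0,x1,y1=roi;m[y0:y1,x0:x1]=mask[y0:y1,x0:x1]
    c=max(cv2.findContours(m,cv2.RETR_EXTERNAL,cv2.CHAIN_APPROX_NONE)[0],key=cv2.contourArea)
    return c[:,0,:],m
def rect(n,c,z):
    return cv2.minAreaRect((plane(n,c,z)*1000).astype(np.float32))
E
cat > m1.py <<'E'
from h import *
s=cv2.imread("pics/side0.png");t=cv2.imread("pics/top0.png")
for n,im,roi in(("side",s,(250,150,390,260)),("top",t,(295,140,385,230))):
    h=cv2.cvtColor(im,cv2.COLOR_BGR2HSV)
    g=cv2.inRange(h,(60,60,20),(90,255,255))
    c,_=big(g,roi);print(n,"green",rect(n,c,.018),"hull", len(c))
    lo=cv2.inRange(h,(0,0,150 if n=="side" else 70),(180,50,255))
    r2=(310,195,355,232) if n=="side" else (325,185,352,216)
    c,_=big(lo,r2);print(n,"walls",rect(n,c,.033))
    r3=(240,315,280,350) if n=="side" else (218,200,240,232)
    w=cv2.inRange(h,(0,0,170 if n=="side" else 110),(180,45 if n=="side" else 40,255))
    c,_=big(w,r3);print(n,"white",rect(n,c,.030))
    b=cv2.inRange(h,(100,120,40),(130,255,255))
    cs=cv2.findContours(b[r3[1]:r3[3],r3[0]:r3[2]],cv2.RETR_EXTERNAL,cv2.CHAIN_APPROX_NONE)[0]
    for q in cs:
        p=q[:,0,:]+[r3[0],r3[1]]
        if len(p)>5: print("  blue",len(p),p.mean(0),plane(n,p.mean(0),.016),plane(n,p.mean(0),.03))
    rd=cv2.inRange(h,(0,130,40),(8,255,255))|cv2.inRange(h,(172,130,40),(180,255,255))
    rr=(350,175,372,205) if n=="side" else (355,200,372,216)
    c,_=big(rd,rr);print(n,"thumb px",c.min(0),c.max(0),c.mean(0))
E
python3 m1.py
```

```text
side green ((579.4876708984375, -114.65204620361328), (221.25894165039062, 256.32049560546875), 85.92056274414062) hull 273
side walls ((527.6697387695312, -96.67662048339844), (63.09428405761719, 86.12458038330078), 84.0652084350586)
side white ((480.541259765625, 289.5849609375), (93.45391082763672, 82.71271514892578), 33.66065216064453)
  blue 79 [263.81012658 338.89873418] [[0.46446554 0.29225709]] [[0.45944632 0.29680157]]
  blue 26 [256.5        326.53846154] [[0.49747077 0.27769179]] [[0.49198122 0.28244383]]
side thumb px [357 183] [365 198] [360.85714286 190.22857143]
top green ((563.3380126953125, -114.6806869506836), (199.69102478027344, 210.9677734375), 85.97237396240234) hull 296
top walls ((529.45458984375, -101.37513732910156), (64.04402160644531, 89.37435150146484), 85.9910659790039)
top white ((484.84149169921875, 280.82080078125), (57.219696044921875, 38.78193283081055), 10.977855682373047)
  blue 10 [231.9 225.2] [[0.44879268 0.2705514 ]] [[0.44869175 0.26774324]]
  blue 14 [228.07142857 213.        ] [[0.49185255 0.28371872]] [[0.49135155 0.28078822]]
top thumb px [365 207] [367 213] [366.14285714 210.        ]
```

Run:
```python
import cv2,numpy as np
s=cv2.imread("pics/side0.png");t=cv2.imread("pics/top0.png")
def crop(im,x0,y0,x1,y1,k,gain=1):
    a=cv2.resize(im[y0:y1,x0:x1],None,fx=k,fy=k,interpolation=cv2.INTER_CUBIC)
    a=np.clip(a.astype(float)*gain,0,255).astype(np.uint8)
    for x in range(x0,x1,5):
        cv2.line(a,((x-x0)*k,0),((x-x0)*k,6),(0,0,255),1)
        if x%10==0: cv2.putText(a,str(x),((x-x0)*k,18),0,.4,(0,0,255),1)
    for y in range(y0,y1,5):
        cv2.line(a,(0,(y-y0)*k),(6,(y-y0)*k),(0,0,255),1)
        if y%10==0: cv2.putText(a,str(y),(8,(y-y0)*k+4),0,.4,(0,0,255),1)
    return a
A=crop(s,305,195,360,240,14/1 and 10);B=crop(s,238,312,288,352,10)
cv2.imwrite("pics/d1.png",A);cv2.imwrite("pics/d2.png",B)
A=crop(t,320,180,355,220,13,2);B=crop(t,215,200,245,235,13,1.6)
cv2.imwrite("pics/d3.png",cv2.hconcat([A[:455],B[:455]]))
```

```text
(no output)
```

View pics/d1.png

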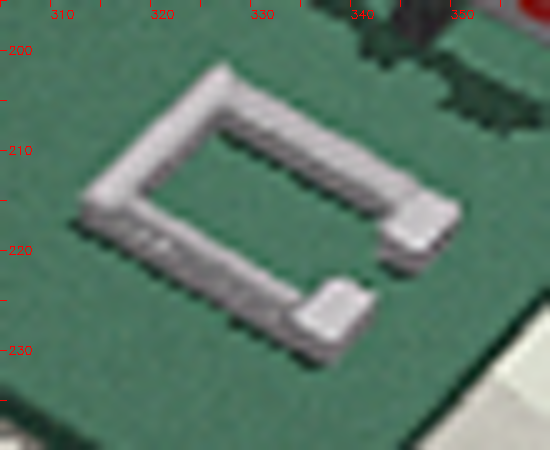

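View pics/d2.png

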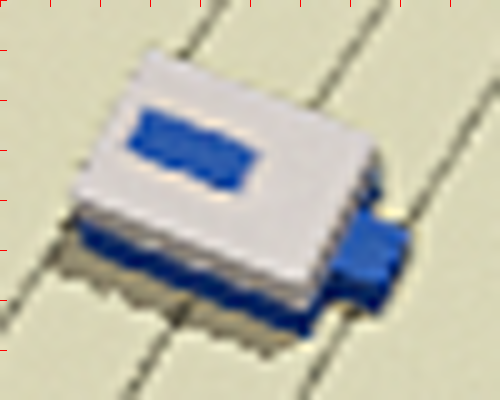

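View pics/d3.png

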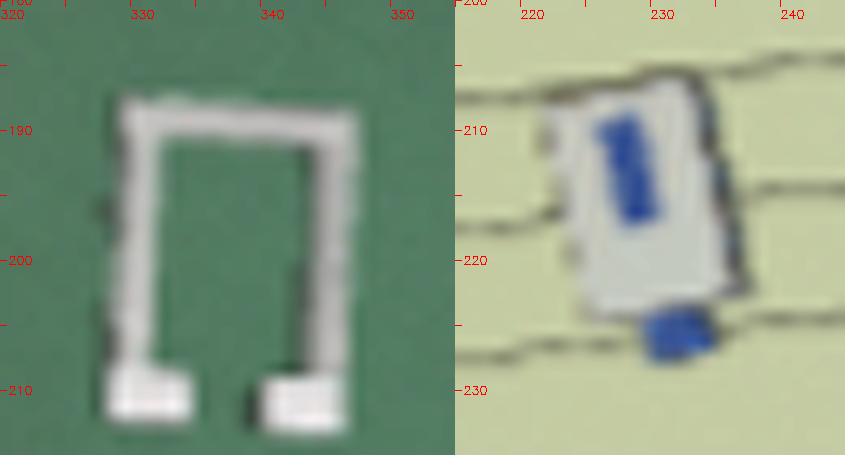

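```bash
cat > m2.py <<'E'
from h import *
def S(L,x0,y0,k,ox=0): return np.array([[x0+(u-ox)/k+.5/k-.5,y0+v/k+.5/k-.5] for u,v in L])
def rep(n,name,L,z):
    p=plane(n,L,z)*1000;print(n,name,"\n",p.round(1).tolist(),"centre",p.mean(0).round(1),"sides",np.linalg.norm(p-np.roll(p,-1,0),axis=1).round(1),
     "angs",[round(float(np.degrees(np.arctan2(*(p[(i+1)%4]-p[i])[::-1]))),1) for i in range(4)])
# order: back-left, back-right, front-right, front-left
rep("side","pocket outer",S([(83,193),(222,66),(460,213),(322,345)],305,195,10),.033)
rep("top","pocket outer",S([(122,100),(358,110),(345,432),(105,417)],320,180,13),.033)
rep("side","shell",S([(75,192),(150,48),(380,140),(308,285)],238,312,10),.030)
rep("top","shell",S([(543,105),(690,75),(738,292),(590,320)],215,200,13,455),.030)
E
python3 m2.py
```

```text
side pocket outer 
 [[572.8, -69.6], [566.4, -131.5], [481.3, -122.1], [488.5, -60.7]] centre [527.2 -96. ] sides [62.2 85.6 61.7 84.8] angs [-95.9, 173.7, 83.3, -6.0]
top pocket outer 
 [[574.6, -72.0], [570.7, -135.3], [484.4, -129.9], [489.6, -65.8]] centre [ 529.8 -100.7] sides [63.4 86.5 64.3 85.2] angs [-93.5, 176.4, 85.4, -4.2]
side shell 
 [[507.2, 305.0], [515.7, 267.5], [457.0, 256.2], [449.3, 293.3]] centre [482.3 280.5] sides [38.5 59.8 37.9 59.1] angs [-77.2, -169.2, 101.9, 11.4]
top shell 
 [[510.6, 304.2], [517.9, 264.8], [459.5, 252.4], [452.8, 292.0]] centre [485.2 278.3] sides [40.1 59.7 40.2 59.1] angs [-79.5, -168.0, 99.7, 12.0]
```

>>> {"op": "servo_tool", "data": {"plan": [[24,33,2,0,-1],[48,66,4,0,-1],[72,99,6,0,-1],[96,132,8,0,-1],[120,165,10,0,-1],[144,198,12,-0.02,-1],[168,231,14,-0.04,-1],[192,264,16,-0.05,-1],[216,297,18,-0.06,-1],[240,330,20,-0.075,-1]], "squeeze": 40}}

```text
clock: 0.93
position: [0.4102, -0.2697, 0.2514]
tool_rot: [3.142, 0.0, 0.199]
force: [0.8, -0.4, 0.2]
grip_width: 0.0855
```

>>> {"op": "servo_tool", "data": {"plan": [[0,40,0,0,-1],[0,80,0,0,-1],[5,120,0,0,-1],[10,160,0,0,-1],[20,199,0,0,-1],[30,238,0,0,-1],[40,276,0,0,-1],[50,314,-10,0,-1],[58,352,-20,0,-1],[65,390,-30,0,-1]]}}

```text
clock: 1.77
position: [0.4747, 0.1203, 0.2209]
tool_rot: [-3.142, -0.0, 0.199]
force: [1.4, -1.2, -0.7]
grip_width: 0.0856
```

>>> {"op": "servo_tool", "data": {"plan": [[2,35,0,0,-1],[4,70,0,0,-1],[6,105,-10,0,-1],[8,135,-30,0,-1],[9,150,-50,0,-1],[9,159,-80,0,-1],[9,159,-105,0,-1],[9,159,-120,0,-1],[9,159,-120,0,-1],[9,159,-120,0,-1]]}}

```text
clock: 2.6
position: [0.4832, 0.2773, 0.101]
tool_rot: [3.141, 0.001, 0.2]
force: [-0.4, 0.2, 0.9]
grip_width: 0.0853
```

```bash
cat > snap.py <<'E'
import sys;from h import *
k=sys.argv[1];o=bot.observe();print(o["position"].round(4),o["tool_rot"].round(3),o["force"].round(1),round(o["grip_width"],4),o["clock"])
for n in("side","top"): cv2.imwrite(f"pics/{n}{k}.png",bot.grab_frame(n))
def crop(n,x0,y0,x1,y1,f,g=1):
    im=cv2.imread(f"pics/{n}{k}.png")[y0:y1,x0:x1]
    a=np.clip(cv2.resize(im,None,fx=f,fy=f,interpolation=cv2.INTER_CUBIC).astype(float)*g,0,255).astype(np.uint8)
    for x in range(x0,x1,10): cv2.putText(a,str(x),((x-x0)*f,12),0,.35,(0,0,255),1);cv2.line(a,((x-x0)*f,0),((x-x0)*f,4),(0,0,255),1)
    for y in range(y0,y1,10): cv2.putText(a,str(y),(5,(y-y0)*f+4),0,.35,(0,0,255),1);cv2.line(a,(0,(y-y0)*f),(4,(y-y0)*f),(0,0,255),1)
    return a
x,y=int(sys.argv[2]),int(sys.argv[3]);u,v=int(sys.argv[4]),int(sys.argv[5])
a=crop("side",max(0,x-28),max(0,y-28),x+28,y+28,7);b=crop("top",u-28,v-28,u+28,v+28,7,1.8)
cv2.imwrite(f"pics/z{k}.png",cv2.hconcat([a[:392],b[:392]]))
E
python3 snap.py 1 262 320 230 216
```

```text
[0.4832 0.2773 0.101 ] [3.141e+00 1.000e-03 2.000e-01] [-0.4  0.2  0.9] 0.0853 2.6
```

View pics/z1.png

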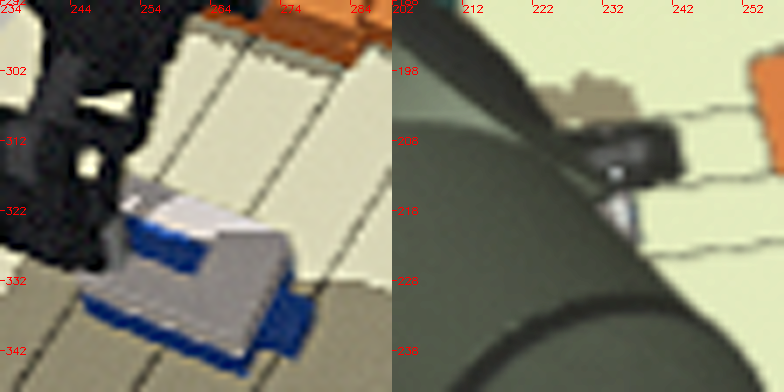

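View pics/side1.png

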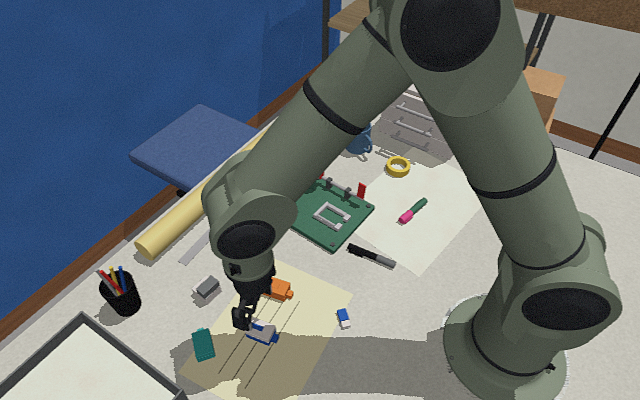

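>>> {"op": "servo_tool", "data": {"plan": [[0,2,-30,0,-1],[0,2,-55,0,-1],[0,2,-75,0,-1],[0,2,-87,0,-1],[0,2,-87,0,1],[0,2,-87,0,1],[0,2,-87,0,1],[0,2,-87,0,1],[0,2,-87,0,1],[0,2,-87,0,1]], "squeeze": 30}}

```text
clock: 3.53
position: [0.4844, 0.2799, 0.0158]
tool_rot: [-3.141, -0.002, 0.2]
force: [-0.7, -1.3, 9.9]
grip_width: 0.0393
```

```bash
python3 snap.py 2 262 320 230 216
```

```text
[0.4844 0.2799 0.0158] [-3.141e+00 -2.000e-03  2.000e-01] [-0.7 -1.3  9.9] 0.0393 3.5333
```

View pics/z2.png

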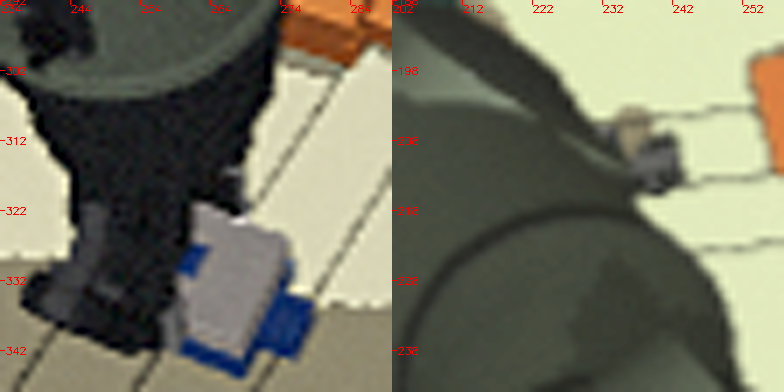

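>>> {"op": "servo_tool", "data": {"plan": [[0,0,5,0,1],[0,0,15,0,1],[0,0,35,0,1],[0,0,60,0,1],[0,0,85,0,1],[0,0,100,-0.05,1],[0,-20,105,-0.1,1],[0,-50,105,-0.15,1],[0,-85,105,-0.2,1],[0,-120,105,-0.27,1]]}}

```text
clock: 4.47
position: [0.4834, 0.1585, 0.1206]
tool_rot: [-3.141, -0.001, -0.071]
force: [1.4, -0.5, -1.5]
grip_width: 0.0392
```

```bash
python3 snap.py 3 290 270 265 216
```

```text
[0.4834 0.1585 0.1206] [-3.141e+00 -1.000e-03 -7.100e-02] [ 1.4 -0.5 -1.5] 0.0392 4.4667
```

View pics/side3.png

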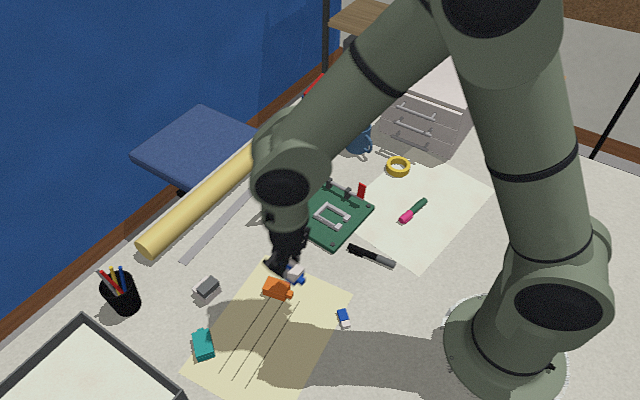

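>>> {"op": "servo_tool", "data": {"plan": [[5,-30,0,0,1],[10,-65,0,0,1],[15,-100,0,0,1],[22,-138,0,0,1],[30,-175,0,0,1],[38,-210,-5,0,1],[44,-240,-15,0,1],[46,-255,-25,0,1],[46,-257,-35,0,1],[46,-257,-42,0,1]]}}

```text
clock: 5.4
position: [0.5293, -0.0982, 0.077]
tool_rot: [-3.141, 0.0, -0.072]
force: [-0.3, 1.3, -1.3]
grip_width: 0.0392
```

>>> {"op": "servo_tool", "data": {"plan": [[0,0,-3,0,1],[0,0,-6,0,1],[0,0,-8,0,1],[0,0,-8,0,1],[0,0,-8,0,1],[0,0,-8,0,1],[0,0,-8,0,1],[0,0,-8,0,1],[0,0,-8,0,1],[0,0,-8,0,1]]}}

```text
clock: 6.23
position: [0.5296, -0.0976, 0.0694]
tool_rot: [-3.142, -0.0, -0.07]
force: [-0.7, -0.4, -1.4]
grip_width: 0.0388
```

```bash
python3 snap.py 4 332 205 338 200
```

```text
[ 0.5296 -0.0976  0.0694] [-3.142 -0.    -0.07 ] [-0.7 -0.4 -1.4] 0.0388 6.2333
```

View pics/z4.png

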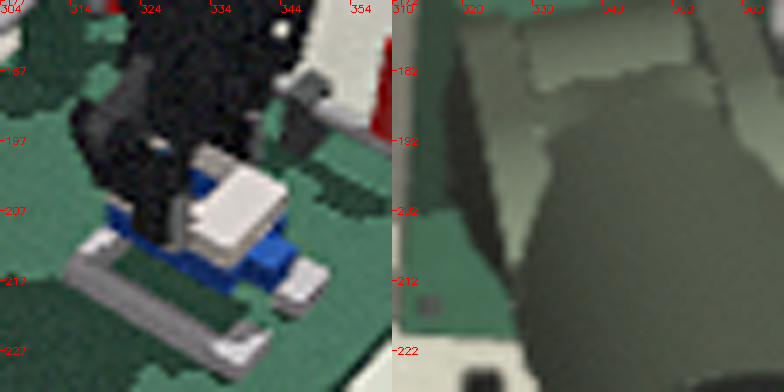

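Run:
```python
import cv2
im=cv2.imread("pics/side4.png")[192:240,308:356]
a=cv2.resize(im,None,fx=12,fy=12,interpolation=cv2.INTER_CUBIC);cv2.imwrite("pics/d4.png",a)
```

```text
(no output)
```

View pics/d4.png

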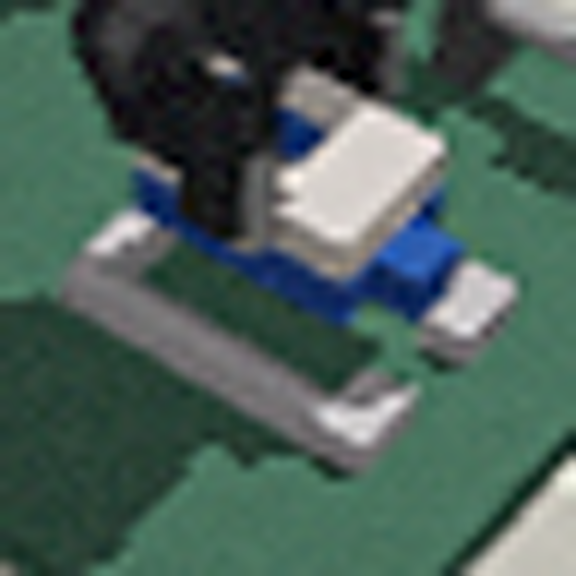

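Run:
```python
from h import *
S=lambda u,v:(308+u/12+.5/12-.5,192+v/12+.5/12-.5)
zu=.0694-.0158
for nm,p,z in(("FR",S(447,147),zu+.03),("FL",S(345,245),zu+.03),("FLbot",S(352,322),zu)):
    print(nm,plane("side",p,z)*1000)
p=plane("side",[S(447,147),S(345,245)],zu+.03)*1000
d=p[1]-p[0];print(np.linalg.norm(d),np.degrees(np.arctan2(-d[0],d[1])))
yaw=np.radians(-4.05);print("centre",p.mean(0)+30*np.array([np.cos(yaw),np.sin(yaw)]))
```

```text
FR [[ 496.77593491 -111.68892389]]
FL [[500.48342038 -74.14045181]]
FLbot [[499.73740996 -77.99640859]]
37.73106417983089 -5.639029781478408
centre [528.55476154 -95.03349743]
```

>>> {"op": "servo_tool", "data": {"plan": [[0,0,-4,0,1],[0,0,-8,0,1],[0,0,-12,0,1],[0,0,-16,0,1],[0,0,-19,0,1],[0,0,-22,0,1],[0,0,-24,0,1],[0,0,-25,0,1],[0,0,-25,0,1],[0,0,-25,0,1]]}}

```text
clock: 7.17
position: [0.5298, -0.0978, 0.0451]
tool_rot: [3.141, -0.001, -0.071]
force: [-6.3, -0.8, 21.3]
grip_width: 0.0391
```

```bash
python3 snap.py 5 332 210 338 200;python3 - <<'E'
import cv2
im=cv2.imread("pics/side5.png")[192:240,308:356]
a=cv2.resize(im,None,fx=12,fy=12,interpolation=cv2.INTER_CUBIC);cv2.imwrite("pics/d5.png",a)
E
```

```text
[ 0.5298 -0.0978  0.0451] [ 3.141e+00 -1.000e-03 -7.100e-02] [-6.3 -0.8 21.3] 0.0391 7.1667
```

View pics/d5.png

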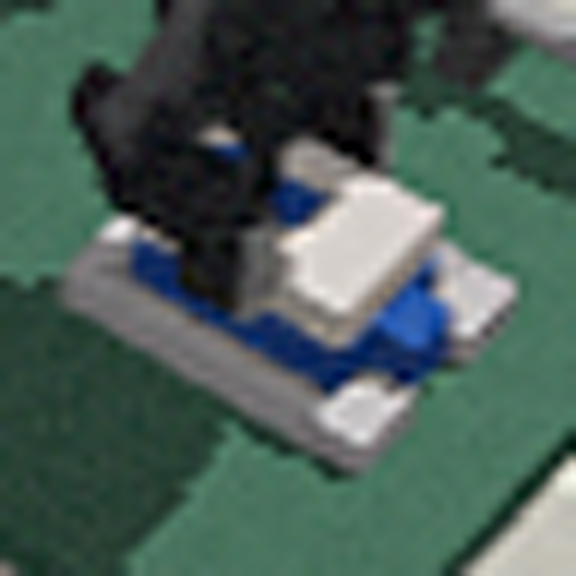

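>>> {"op": "servo_tool", "data": {"plan": [[0,0,3,0,1],[-2,0,4,0,1],[-3,0,3,0,1],[-3,0,1,0,1],[-3,0,-1,0,1],[-3,0,-3,0,1],[-3,0,-4,0,1],[-3,0,-4,0,1],[-3,0,-4,0,1],[-3,0,-4,0,1]]}}

```text
clock: 8.1
position: [0.5284, -0.0988, 0.0412]
tool_rot: [3.14, -0.004, -0.071]
force: [5.2, -7.4, 16.6]
grip_width: 0.0389
```

Run:
```python
from h import *
o=bot.observe();print({k:o[k].round(3) for k in("position","force","moment","tool_rot")})
```

```text
{'position': array([ 0.528, -0.099,  0.041]), 'force': array([ 5.198, -7.444, 16.63 ]), 'moment': array([-1.619, -0.671, -0.075]), 'tool_rot': array([ 3.14 , -0.004, -0.071])}
```

>>> {"op": "servo_tool", "data": {"plan": [[0,0,1,0,1],[1,-1,1,0,1],[1.5,-2,0,0,1],[1.5,-2,-1,0,1],[1.5,-2,-2,0,1],[1.5,-2,-3,0,1],[1.5,-2,-3,0,1],[1.5,-2,-3,0,1],[1.5,-2,-3,0,1],[1.5,-2,-3,0,1]]}}

```text
clock: 8.93
position: [0.5301, -0.0992, 0.038]
tool_rot: [-3.141, -0.004, -0.07]
force: [6.2, 1.1, 12.6]
grip_width: 0.0389
```

>>> {"op": "servo_tool", "data": {"plan": [[1,0,0,0,1],[1,0,0,0,1],[1,0,-1,0,1],[1,0,-2,0,1],[1,0,-3,0,1],[1,0,-4,0,1],[1,0,-4,0,1],[1,0,-4,0,1],[1,0,-4,0,1],[1,0,-4,0,1]]}}

```text
clock: 9.77
position: [0.5315, -0.0994, 0.0354]
tool_rot: [-3.142, -0.005, -0.07]
force: [-1.8, 0.8, 44.4]
grip_width: 0.0395
```

```bash
python3 snap.py 6 332 210 338 200;python3 - <<'E'
import cv2
im=cv2.imread("pics/side6.png")[192:240,308:356]
a=cv2.resize(im,None,fx=12,fy=12,interpolation=cv2.INTER_CUBIC);cv2.imwrite("pics/d6.png",a)
E
```

```text
[ 0.5315 -0.0994  0.0354] [-3.142 -0.005 -0.07 ] [-1.8  0.8 44.4] 0.0395 9.7667
```

View pics/d6.png

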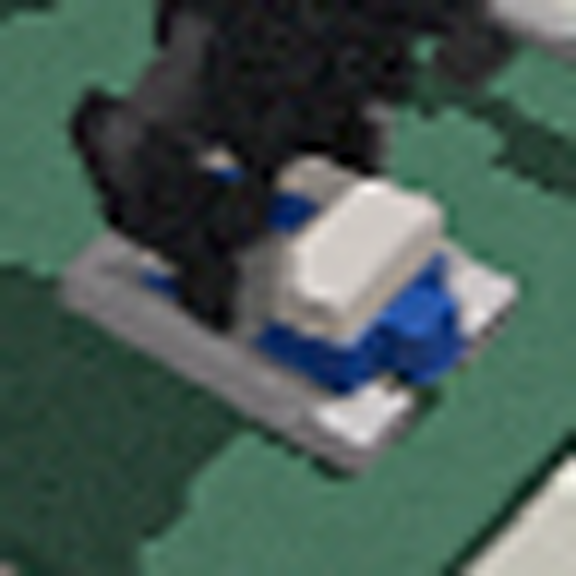

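>>> {"op": "servo_tool", "data": {"plan": [[0,0,2,0,1],[0,0,3,0,0.3],[0,0,3,0,0],[0,0,3,0,-0.5],[0,0,3,0,-1],[0,0,4,0,-1],[0,0,10,0,-1],[0,0,25,0,-1],[0,0,45,0,-1],[0,0,70,0,-1]]}}

```text
clock: 10.7
position: [0.5283, -0.0993, 0.1035]
tool_rot: [-3.141, 0.002, -0.07]
force: [-0.1, 0.3, -0.2]
grip_width: 0.0855
```

>>> {"op": "servo_tool", "data": {"plan": [[0,0,30,0,-1],[-20,20,60,0,-1],[-40,50,80,0,-1],[-50,85,90,0,-1],[-50,120,90,0,-1],[-50,155,90,0,-1],[-50,190,90,0,-1],[-50,220,90,0,-1],[-50,240,90,0,-1],[-50,240,90,0,-1]]}}

```text
clock: 11.53
position: [0.4786, 0.145, 0.1938]
tool_rot: [-3.14, -0.0, -0.065]
force: [-0.1, 1.4, -0.6]
grip_width: 0.0854
```

```bash
python3 snap.py 7 332 213 338 200;python3 - <<'E'
import cv2
im=cv2.imread("pics/side7.png")[192:240,308:356]
a=cv2.resize(im,None,fx=12,fy=12,interpolation=cv2.INTER_CUBIC);cv2.imwrite("pics/d7.png",a)
E
```

```text
[0.4786 0.145  0.1938] [-3.14  -0.    -0.065] [-0.1  1.4 -0.6] 0.0854 11.5333
```

View pics/d7.png

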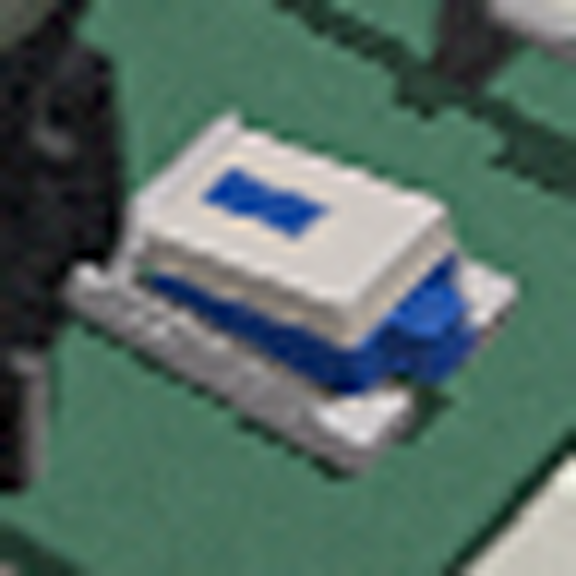

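View pics/z7.png

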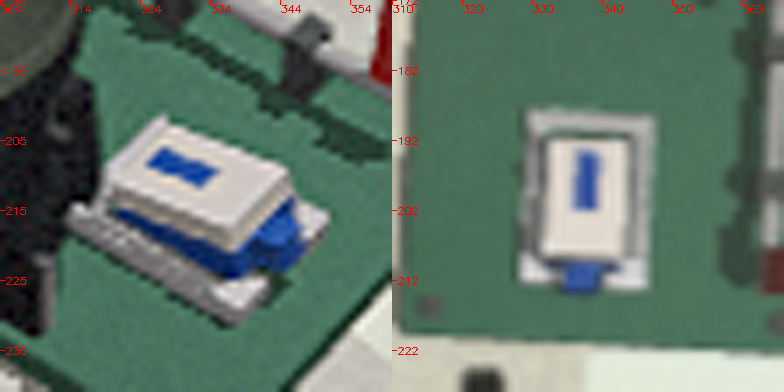

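```bash
cat >> h.py <<'E'
def tri(ps,pt):
    A=[];b=[]
    L=[]
    for n,p in(("side",ps),("top",pt)):
        c=CAL[n];d=c["T"][:3,:3]@np.array([(p[0]-c["cx"])/c["fx"],(p[1]-c["cy"])/c["fy"],1]);d/=np.linalg.norm(d);L.append((c["T"][:3,3],d))
    M=sum(np.eye(3)-np.outer(d,d) for o,d in L);v=sum((np.eye(3)-np.outer(d,d))@o for o,d in L)
    return np.linalg.solve(M,v)*1000
E
python3 - <<'E'
from h import *
S=lambda u,v:(308+(u+.5)/12-.5,192+(v+.5)/12-.5)
T=lambda u,v:(310+(u-392+.5)/7-.5,172+(v+.5)/7-.5)
sd={"FL":S(348,308),"FR":S(455,220),"BL":S(135,222),"BR":S(235,128)}
tp={"FL":T(542,257),"FR":T(626,260),"BL":T(546,136),"BR":T(632,137)}
P={}
for k in sd: P[k]=tri(sd[k],tp[k]);print(k,P[k].round(1), proj("side",P[k]/1000)-np.array(sd[k]))
E
```

```text
FL [500.  -76.8  59.4] [[0.0907931  0.00857906]]
FR [ 497.5 -118.6   51.4] [[-0.17393879 -0.01631308]]
BL [560.1 -80.5  46.9] [[0.02504653 0.00244773]]
BR [ 559.6 -123.2   40.3] [[0.108037   0.01031283]]
```

>>> {"op": "servo_tool", "data": {"plan": [[-2,-30,0,0,1],[-4,-65,0,0,1],[-8,-100,0,0,1],[-12,-140,0,0,1],[-14,-175,-10,0,1],[-14,-210,-30,0,1],[-14,-235,-60,0,1],[-14,-241,-85,0,1],[-14,-241,-105,0,1],[-14,-241,-115,0,1]]}}

```text
clock: 12.47
position: [0.4635, -0.1023, 0.0764]
tool_rot: [3.141, 0.003, -0.073]
force: [-0.2, -0.2, -0.7]
grip_width: -0.0003
```

>>> {"op": "servo_tool", "data": {"plan": [[0,0,-15,0,1],[0,0,-26,0,1],[0,0,-31,0,1],[0,0,-31,0,1],[0,0,-31,0,1],[0,0,-31,0,1],[0,0,-31,0,1],[0,0,-31,0,1],[0,0,-31,0,1],[0,0,-31,0,1]]}}

```text
clock: 13.3
position: [0.4652, -0.1006, 0.0475]
tool_rot: [3.142, -0.0, -0.07]
force: [0.1, -0.4, 0.3]
grip_width: 0.0001
```

```bash
python3 snap.py 8 332 213 338 200;python3 - <<'E'
import cv2
im=cv2.imread("pics/side8.png")[180:240,305:365]
a=cv2.resize(im,None,fx=10,fy=10,interpolation=cv2.INTER_CUBIC);cv2.imwrite("pics/d8.png",a)
E
```

```text
[ 0.4652 -0.1006  0.0475] [ 3.142 -0.    -0.07 ] [ 0.1 -0.4  0.3] 0.0001 13.3
```

View pics/d8.png

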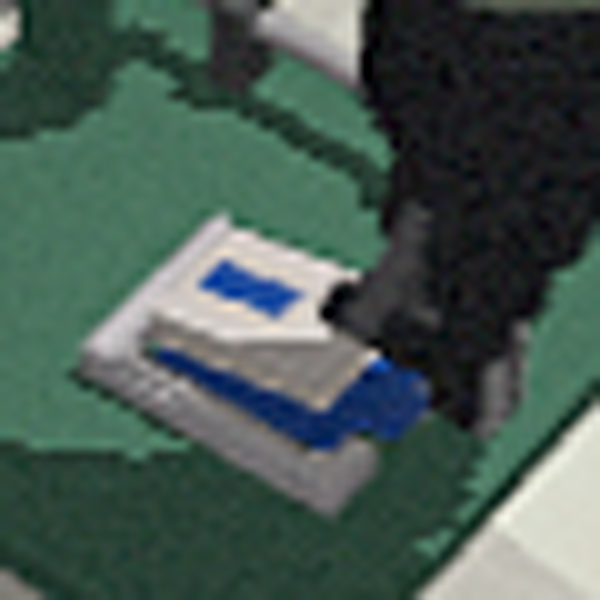

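>>> {"op": "servo_tool", "data": {"plan": [[0,5,0,0,1],[4,5,0,0,1],[8,5,0,0,1],[12,5,0,0,1],[15,5,0,0,1],[18,4,0,0,1],[20,4,0,0,1],[22,4,0,0,1],[23,4,0,0,1],[23,4,0,0,1]]}}

```text
clock: 14.23
position: [0.4883, -0.0965, 0.0473]
tool_rot: [-3.142, -0.0, -0.07]
force: [-0.3, -0.6, -0.3]
grip_width: 0.0002
```

```bash
python3 snap.py 9 332 213 338 200;python3 - <<'E'
import cv2
im=cv2.imread("pics/side9.png")[180:240,305:365]
a=cv2.resize(im,None,fx=10,fy=10,interpolation=cv2.INTER_CUBIC);cv2.imwrite("pics/d9.png",a)
E
```

```text
[ 0.4883 -0.0965  0.0473] [-3.142 -0.    -0.07 ] [-0.3 -0.6 -0.3] 0.0002 14.2333
```

View pics/d9.png

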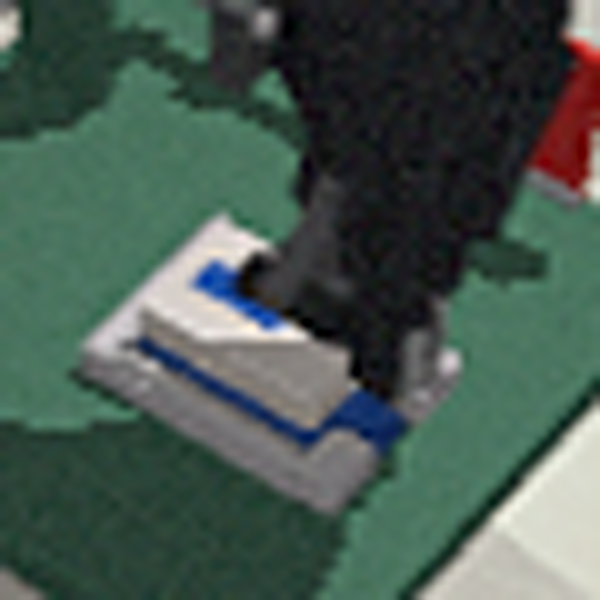

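>>> {"op": "servo_tool", "data": {"plan": [[-3,0,0,0,1],[-4,0,8,0,1],[-4,0,20,0,1],[10,-1,22,0,1],[25,-2,20,0,1],[30,-2,12,0,1],[30,-2,6,0,1],[30,-2,2,0,1],[30,-2,0,0,1],[30,-2,-1,0,1]]}}

```text
clock: 15.17
position: [0.517, -0.0984, 0.0477]
tool_rot: [3.141, 0.001, -0.07]
force: [-20.4, 3.5, 75.4]
grip_width: -0.0003
```

>>> {"op": "servo_tool", "data": {"plan": [[0,0,5,0,1],[0,0,25,0,1],[0,5,55,0,1],[-10,20,80,0,1],[-20,50,95,0,1],[-30,85,100,0,1],[-40,120,100,0,1],[-40,155,100,0,1],[-40,190,100,0,1],[-40,225,100,0,1]]}}

```text
clock: 16.0
position: [0.4767, 0.1276, 0.146]
tool_rot: [3.141, 0.001, -0.07]
force: [0.1, 0.5, 0.2]
grip_width: -0.0001
```

```bash
python3 snap.py 10 332 213 338 200;python3 - <<'E'
import cv2
im=cv2.imread("pics/side10.png")[192:240,308:356]
a=cv2.resize(im,None,fx=12,fy=12,interpolation=cv2.INTER_CUBIC);cv2.imwrite("pics/d10.png",a)
E
```

```text
[0.4767 0.1276 0.146 ] [ 3.141e+00  1.000e-03 -7.000e-02] [0.1 0.5 0.2] -0.0001 16.0
```

View pics/d10.png

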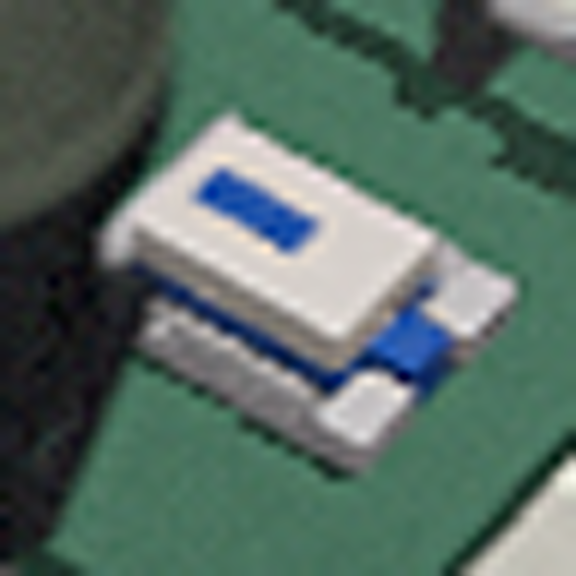

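View pics/z10.png

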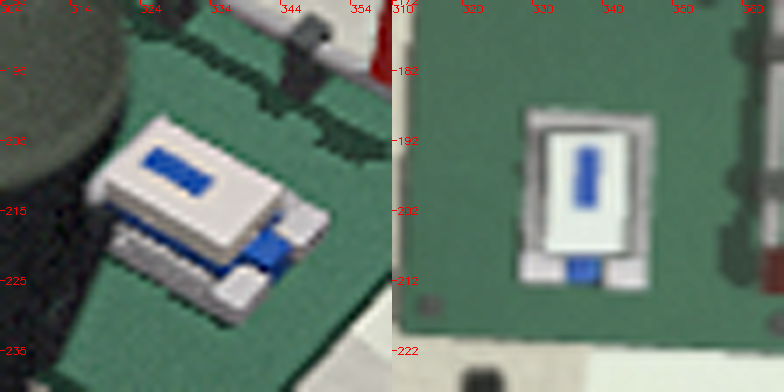

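Run:
```python
from h import *
S=lambda u,v:(308+(u+.5)/12-.5,192+(v+.5)/12-.5)
T=lambda u,v:(310+(u-392+.5)/7-.5,172+(v+.5)/7-.5)
sd={"BL":S(130,232),"BR":S(235,118),"FR":S(437,240),"FL":S(342,340)}
tp={"BL":T(546,130),"BR":T(630,132),"FR":T(626,256),"FL":T(543,252)}
for n,d in(("side",sd),("top",tp)):
    p=plane(n,list(d.values()),.048)*1000
    print(n,p.round(1).tolist(),p.mean(0).round(1),np.linalg.norm(p-np.roll(p,-1,0),axis=1).round(1),[round(float(np.degrees(np.arctan2(*(p[(i+1)%4]-p[i])[::-1]))),1) for i in range(4)])
for k in sd: print(k,tri(sd[k],tp[k]).round(1))
```

```text
side [[559.0, -76.5], [558.0, -119.8], [498.7, -113.9], [501.1, -76.3]] [529.2 -96.6] [43.3 59.5 37.7 57.9] [-91.3, 174.3, 86.4, -0.2]
top [[563.0, -80.6], [561.2, -122.0], [500.0, -118.6], [502.8, -77.9]] [531.7 -99.8] [41.4 61.2 40.9 60.2] [-92.4, 176.9, 86.2, -2.6]
BL [562.9 -81.2  41.1]
BR [ 560.7 -122.7   43.8]
FR [ 500.7 -118.8   42. ]
FL [502.6 -78.1  45.3]
```

Run:
```python
from h import *
t=cv2.imread("pics/top10.png");s=cv2.imread("pics/side10.png")
for n,im,roi in(("side",s,(350,172,376,205)),("top",t,(355,200,374,218))):
    h=cv2.cvtColor(im,cv2.COLOR_BGR2HSV)
    rd=cv2.inRange(h,(0,110,30),(10,255,255))|cv2.inRange(h,(170,110,30),(180,255,255))
    c,_=big(rd,roi);print(n,c.min(0),c.max(0),c.mean(0),cv2.minAreaRect(c))
    for z in(.06,.097): print(z,plane(n,[c.min(0),c.max(0),c.mean(0)],z).round(4).tolist())
for P in([.489,-.186,.097],[.489,-.186,.045]): print(proj("side",P),proj("top",P))
a=cv2.resize(s[165:215,340:385],None,fx=10,fy=10,interpolation=cv2.INTER_CUBIC)
b=np.clip(cv2.resize(t[195:225,350:380],None,fx=15,fy=15,interpolation=cv2.INTER_CUBIC)*2.0,0,255).astype(np.uint8)
cv2.imwrite("pics/e1.png",cv2.hconcat([a[:450],b[:450]]))
```

```text
side [357 182] [365 198] [360.80555556 190.        ] ((360.8846130371094, 190.07691955566406), (6.864064693450928, 15.100942611694336), 11.309932708740234)
0.06 [[0.5212, -0.2226], [0.4708, -0.1807], [0.496, -0.201]]
0.097 [[0.5051, -0.1898], [0.4566, -0.1494], [0.4809, -0.169]]
top [364 207] [367 213] [365.58823529 210.23529412] ((365.5, 210.0), (6.0, 3.0), 90.0)
0.06 [[0.5021, -0.1898], [0.4814, -0.1995], [0.4909, -0.1949]]
0.097 [[0.5005, -0.1858], [0.4803, -0.1953], [0.4896, -0.1908]]
[[361.33235527 185.1141422 ]] [[364.1536499  210.44065298]]
[[359.9279547  197.77164304]] [[362.53690273 211.01068144]]
```

View pics/e1.png

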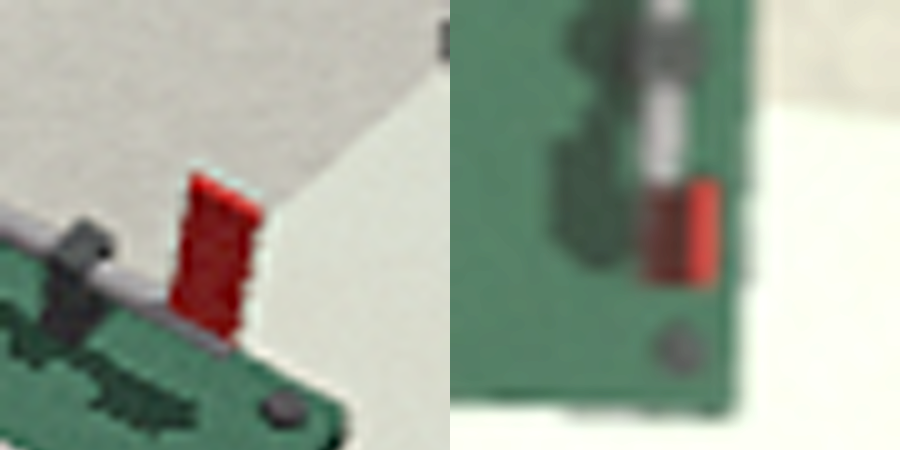

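>>> {"op": "servo_tool", "data": {"plan": [[2,-38,5,0,1],[4,-76,5,0,1],[6,-114,5,0,1],[8,-152,5,0,1],[10,-190,5,0,1],[12,-228,5,0,1],[14,-260,0,0,1],[14,-276,-20,0,1],[14,-276,-50,0,1],[14,-276,-68,0,1]]}}

```text
clock: 16.93
position: [0.4899, -0.1511, 0.0759]
tool_rot: [3.142, 0.002, -0.073]
force: [-0.3, 0.7, -1.3]
grip_width: 0.0003
```

>>> {"op": "servo_tool", "data": {"plan": [[0,-8,0,0,1],[0,-16,0,0,1],[-1,-24,-1,0,1],[-1,-32,-2,0,1],[-2,-40,-4,0,1],[-2,-48,-7,0,1],[-3,-54,-10,0,1],[-3,-60,-14,0,1],[-3,-66,-18,0,1],[-3,-68,-21,0,1]]}}

```text
clock: 17.77
position: [0.4889, -0.2186, 0.0567]
tool_rot: [3.141, 0.0, -0.071]
force: [-0.1, 1.4, 0.3]
grip_width: -0.0002
```

>>> {"op": "servo_tool", "data": {"plan": [[0,-3,-2,0,1],[0,-5,-4,0,1],[0,-6,-5,0,1],[0,-6,-6,0,1],[0,-6,-6,0,1],[0,-6,-6,0,1],[0,-6,10,0,1],[0,-6,40,0,1],[0,-6,70,0,1],[0,-6,100,0,1]]}}

```text
clock: 18.6
position: [0.4888, -0.2232, 0.1586]
tool_rot: [-3.141, 0.0, -0.07]
force: [0.5, 0.3, -0.3]
grip_width: -0.0004
```

```bash
python3 snap.py 11 355 190 338 200
```

```text
[ 0.4888 -0.2232  0.1586] [-3.141  0.    -0.07 ] [ 0.5  0.3 -0.3] -0.0004 18.6
```

View pics/side11.png

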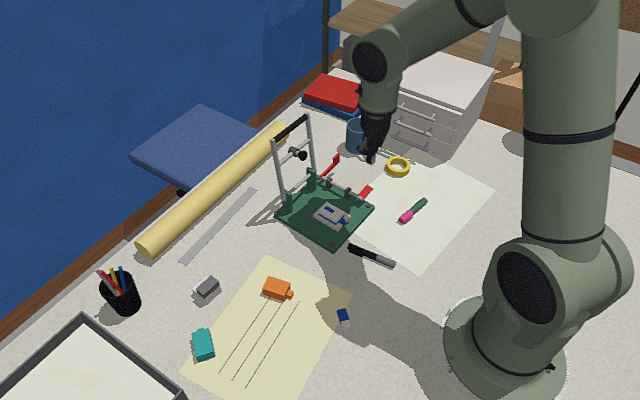

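View pics/z11.png

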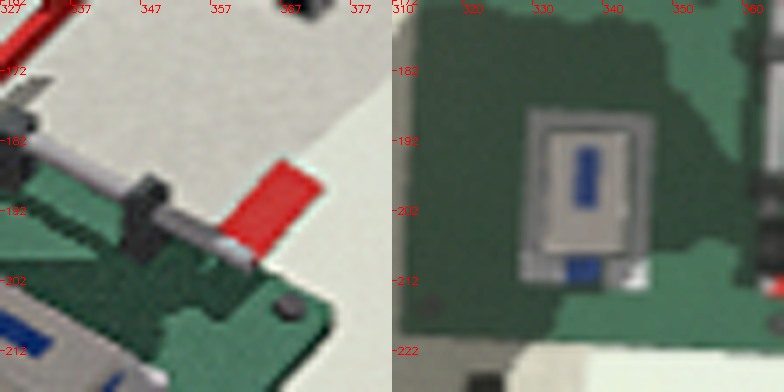

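Run:
```python
from h import *
a=np.radians(-4.05);c,s=np.cos(a),np.sin(a)
for O in((.5305,-.099),(.5288,-.0972)):
  for th in(1.2,1.3,1.4,1.5,1.6):
    P=[[x,-.09-.052*np.sin(th)+.003*np.cos(th),.045+.052*np.cos(th)+.003*np.sin(th)] for x in(-.023,-.047)]
    W=[[O[0]+c*p[0]-s*p[1],O[1]+s*p[0]+c*p[1],p[2]] for p in P]
    print(O,th,proj("side",W).round(1).tolist())
```

```text
(0.5305, -0.099) 1.2 [[366.2, 181.2], [373.2, 184.9]]
(0.5305, -0.099) 1.3 [[366.4, 182.0], [373.4, 185.6]]
(0.5305, -0.099) 1.4 [[366.5, 182.9], [373.5, 186.6]]
(0.5305, -0.099) 1.5 [[366.6, 184.0], [373.5, 187.6]]
(0.5305, -0.099) 1.6 [[366.5, 185.1], [373.4, 188.8]]
(0.5288, -0.0972) 1.2 [[366.4, 181.8], [373.4, 185.5]]
(0.5288, -0.0972) 1.3 [[366.6, 182.6], [373.6, 186.3]]
(0.5288, -0.0972) 1.4 [[366.8, 183.5], [373.7, 187.2]]
(0.5288, -0.0972) 1.5 [[366.8, 184.6], [373.7, 188.2]]
(0.5288, -0.0972) 1.6 [[366.7, 185.7], [373.6, 189.4]]
```

Run:
```python
from h import *
C3=lambda u,v:(260+(u+.5)/3.8-.5,105+(v+.5)/3.8-.5)
C4=lambda u,v:(295+(u+.5)/6-.5,135+(v+.5)/6-.5)
L=tri(C3(57,133),C4(167,72));R=tri(C3(178,45),C4(422,80));print(L,R,(L+R)/2,np.linalg.norm(L-R))
print(proj("side",[.6679,-.1087,.2686]),proj("top",[.6679,-.1087,.2686]),C3(117.5,89),C4(294.5,76))
```

```text
[673.01847097 -49.21141014 269.90174441] [ 666.65948552 -175.98721752  263.32506128] [ 669.83897824 -112.59931383  266.61340285] 127.10544753374421
[[290.20734175 128.07469944]] [[342.70680201 148.20570554]] (290.5526315789474, 128.05263157894737) (343.6666666666667, 147.25)
```

Run:
```python
from h import *
print(bot.observe()["qpos"].round(2))
```

```text
[ 0.55  0.49 -0.31  1.89  0.2   0.79 -1.51]
```

>>> {"op": "servo_tool", "data": {"plan": [[0,0,35,0.12,0],[0,0,70,0.24,-1],[0,0,105,0.36,-1],[0,0,140,0.48,-1],[0,0,170,0.6,-1],[5,5,190,0.72,-1],[20,15,200,0.84,-1],[40,30,200,0.96,-1],[65,45,200,1.08,-1],[90,60,200,1.2,-1]]}}

```text
clock: 19.53
position: [0.5798, -0.1631, 0.3575]
tool_rot: [3.141, 0.0, 1.135]
force: [-0.3, -0.2, 0.4]
grip_width: 0.0853
```

>>> {"op": "servo_tool", "data": {"plan": [[20,10,0,0.12,-1],[45,25,0,0.24,-1],[65,40,0,0.33,-1],[80,50,0,0.37,-1],[88,54,0,0.37,-1],[90,54,0,0.37,-1],[90,54,0,0.37,-1],[90,54,0,0.37,-1],[90,54,0,0.37,-1],[90,54,0,0.37,-1]]}}

```text
clock: 20.37
position: [0.6686, -0.1105, 0.3577]
tool_rot: [3.141, 0.001, 1.498]
force: [0.8, -0.2, -0.4]
grip_width: 0.0854
```

```bash
python3 snap.py 12 290 128 343 148
```

```text
[ 0.6686 -0.1105  0.3577] [3.141e+00 1.000e-03 1.498e+00] [ 0.8 -0.2 -0.4] 0.0854 20.3667
```

View pics/side12.png

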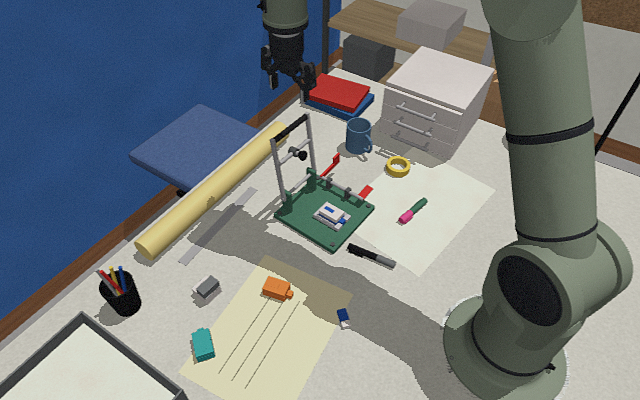

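View pics/z12.png

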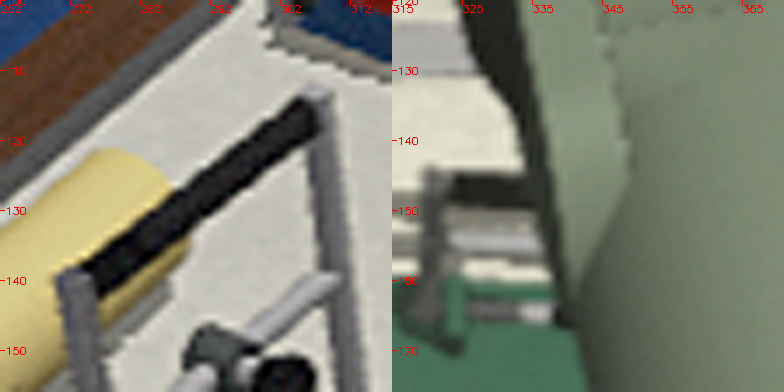

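>>> {"op": "servo_tool", "data": {"plan": [[0,0,-25,0,-1],[0,0,-50,0,-1],[0,0,-75,0,-1],[0,0,-98,0,-1],[0,0,-108,0,-1],[0,0,-108,0,1],[0,0,-108,0,1],[0,0,-108,0,1],[0,0,-108,0,1],[0,0,-108,0,1]], "squeeze": 40}}

```text
clock: 21.3
position: [0.6695, -0.1095, 0.2505]
tool_rot: [3.14, 0.0, 1.5]
force: [-0.1, -0.0, 0.1]
grip_width: 0.0257
```

```bash
python3 snap.py 13 290 128 343 148
```

```text
[ 0.6695 -0.1095  0.2505] [3.14 0.   1.5 ] [-0.1 -0.   0.1] 0.0257 21.3
```

View pics/z13.png

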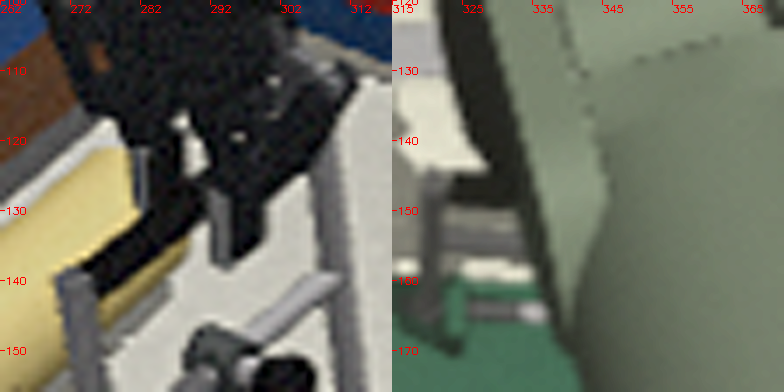

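Still closing. I'll let the grip finish before moving.

>>> {"op": "servo_tool", "data": {"plan": [[0,0,0,0,1],[0,0,0,0,1],[0,0,0,0,1],[0,0,0,0,1],[0,0,0,0,1],[0,0,0,0,1],[0,0,0,0,1],[0,0,0,0,1],[0,0,0,0,1],[0,0,0,0,1]], "squeeze": 50}}

```text
clock: 22.23
position: [0.6698, -0.1096, 0.2502]
tool_rot: [3.139, 0.0, 1.5]
force: [3.4, -0.3, 6.1]
grip_width: 0.0148
```

Run:
```python
import numpy as np
a=np.radians(-4.05)
p0=np.array([.115+.19*np.sin(.12),.08+.19*np.cos(.12)])
for t in np.arange(0.08,1.70,.08).tolist()+[1.69]:
    f=t-.12;x=.115-.19*np.sin(f)-p0[0];z=.08+.19*np.cos(f)-p0[1]
    print(round(t,2),(np.array([x*np.cos(a),x*np.sin(a),z])*1000).round(0))
```

```text
0.08 [-15.   1.   1.]
0.16 [-30.   2.   1.]
0.24 [-45.   3.   0.]
0.32 [-60.   4.  -2.]
0.4 [-75.   5.  -6.]
0.48 [-89.   6. -11.]
0.56 [-103.    7.  -17.]
0.64 [-117.    8.  -24.]
0.72 [-130.    9.  -32.]
0.8 [-142.   10.  -41.]
0.88 [-153.   11.  -51.]
0.96 [-164.   12.  -62.]
1.04 [-173.   12.  -74.]
1.12 [-182.   13.  -86.]
1.2 [-190.   13.  -99.]
1.28 [-196.   14. -113.]
1.36 [-202.   14. -127.]
1.44 [-206.   15. -141.]
1.52 [-209.   15. -156.]
1.6 [-211.   15. -171.]
1.68 [-212.   15. -187.]
1.69 [-212.   15. -188.]
```

Gripped at 14.8 mm on the 16 mm bar. Now following the arc.

>>> {"op": "servo_tool", "data": {"plan": [[-8,0,0,0,1],[-18,1,1,0,1],[-30,2,1,0,1],[-45,3,0,0,1],[-60,4,-2,0,1],[-75,5,-6,0,1],[-89,6,-11,0,1],[-103,7,-17,0,1],[-110,8,-20,0,1],[-117,8,-24,0,1]]}}

```text
clock: 23.07
position: [0.5521, -0.1013, 0.2258]
tool_rot: [3.14, -0.0, 1.5]
force: [-0.3, 3.0, 10.4]
grip_width: 0.0146
```

>>> {"op": "servo_tool", "data": {"plan": [[-7,0,-4,0,1],[-13,1,-8,0,1],[-25,2,-17,0,1],[-36,3,-27,0,1],[-47,4,-38,0,1],[-56,4,-50,0,1],[-65,5,-62,0,1],[-73,5,-75,0,1],[-76,6,-82,0,1],[-79,6,-89,0,1]]}}

```text
clock: 23.9
position: [0.4729, -0.0956, 0.136]
tool_rot: [-3.141, 0.0, 1.5]
force: [-1.1, 0.8, 6.9]
grip_width: 0.0146
```

>>> {"op": "servo_tool", "data": {"plan": [[-3,0,-7,0,1],[-6,0,-14,0,1],[-8,0,-21,0,1],[-10,1,-28,0,1],[-12,1,-35,0,1],[-13,1,-43,0,1],[-14,1,-50,0,1],[-15,1,-58,0,1],[-15,1,-62,0,1],[-15,1,-66,0,1]]}}

```text
clock: 24.73
position: [0.458, -0.0945, 0.0701]
tool_rot: [-3.141, 0.0, 1.5]
force: [-4.0, 1.2, 11.5]
grip_width: 0.0144
```

```bash
python3 snap.py 14 335 205 338 200
```

```text
[ 0.458  -0.0945  0.0701] [-3.141  0.     1.5  ] [-4.   1.2 11.5] 0.0144 24.7333
```

View pics/z14.png

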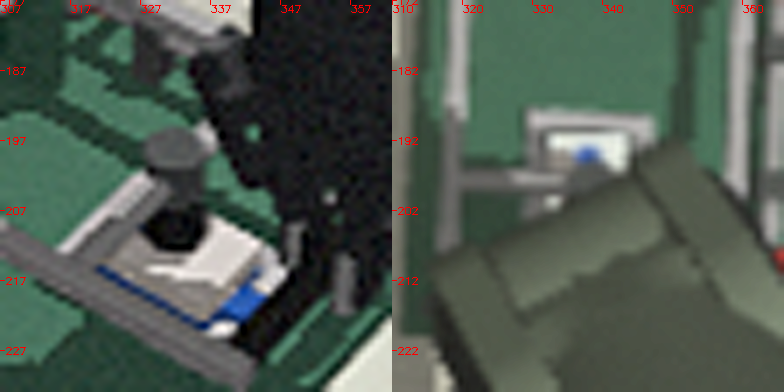

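>>> {"op": "servo_tool", "data": {"plan": [[0,0,-1,0,1],[0,0,-2,0,1],[0,0,-3,0,1],[0,0,-4,0,1],[0,0,-5,0,1],[0,0,-5,0,1],[0,0,-5,0,1],[0,0,-5,0,1],[0,0,-5,0,1],[0,0,-5,0,1]]}}

```text
clock: 25.67
position: [0.4579, -0.0946, 0.0655]
tool_rot: [-3.141, 0.001, 1.5]
force: [-4.4, 1.2, 13.1]
grip_width: 0.0144
```

>>> {"op": "servo_tool", "data": {"plan": [[0,0,-1,0,1],[0,0,-2,0,1],[0,0,-3,0,1],[0,0,-4,0,1],[0,0,-4,0,1],[0,0,-4,0,1],[0,0,-4,0,1],[0,0,-4,0,1],[0,0,-4,0,1],[0,0,-4,0,1]]}}

```text
clock: 26.5
position: [0.4578, -0.0945, 0.0615]
tool_rot: [-3.141, 0.001, 1.5]
force: [-5.2, 0.8, 14.5]
grip_width: 0.014
```

>>> {"op": "servo_tool", "data": {"plan": [[0,0,-0.5,0,1],[0,0,-1,0,1],[0,0,-1.5,0,1],[0,0,-2,0,1],[0,0,-2,0,1],[0,0,-2,0,1],[0,0,-2,0,1],[0,0,-2,0,1],[0,0,-2,0,1],[0,0,-2,0,1]]}}

```text
clock: 27.33
position: [0.4579, -0.0946, 0.06]
tool_rot: [-3.141, 0.001, 1.5]
force: [-8.8, 1.6, 30.1]
grip_width: 0.0141
```

>>> {"op": "servo_tool", "data": {"plan": [[0,0,0,0,1],[0,0,0,0,1],[0,0,0,0,1],[0,0,0,0,1],[0,0,0,0,1],[0,0,0,0,1],[0,0,0,0,1],[0,0,0,0,1],[0,0,0,0,1],[0,0,0,0,1]]}}

```text
clock: 28.17
position: [0.4579, -0.0946, 0.06]
tool_rot: [-3.141, 0.001, 1.5]
force: [-8.9, 0.7, 30.2]
grip_width: 0.014
```

```bash
python3 snap.py 15 335 205 338 200
```

```text
[ 0.4579 -0.0946  0.06  ] [-3.141e+00  1.000e-03  1.500e+00] [-8.9  0.7 30.2] 0.014 28.1667
```

View pics/z15.png

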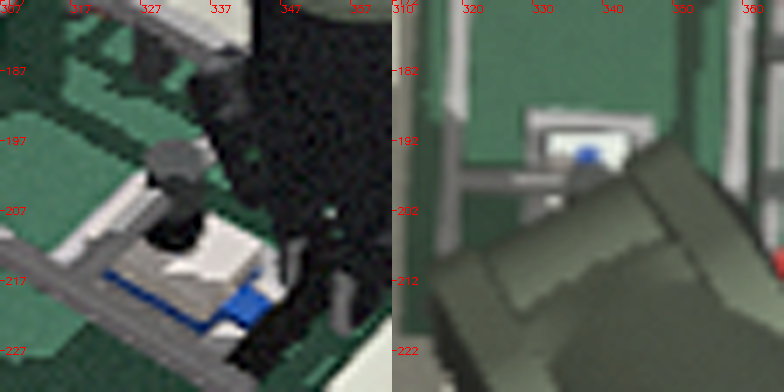

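View pics/side15.png

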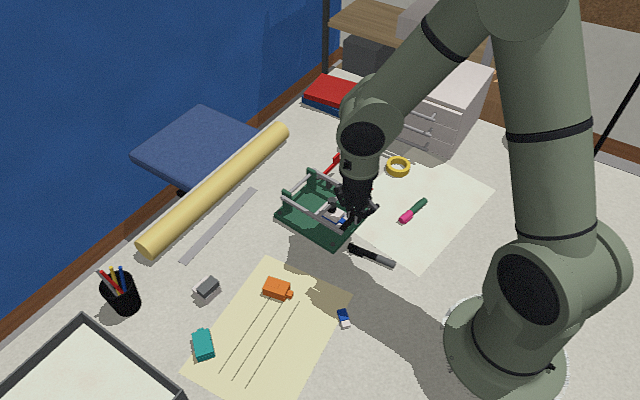

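```bash
python3 -c "
from workcell import bot
o=bot.observe();print(o['force'].round(1),o['clock']);bot.job_done()"
```

```text
[-9.1  1.9 29.1] 28.2667
the job is handed in; nothing more can be done
```

The model body is seated in the pocket with its tongue in the slot. The catch is flipped over, and the lever is held at its end stop by the gripped handle. I handed the job in at 28.3 s; no verdict came back.

**Placing:** The first placing failed. The body came to rest tilted, with its front end on the front wall. I pushed it back with closed fingers and pressed it flat. That press briefly peaked at 75 N at the wrist, more than I meant but under the 120 N limit. Afterwards the body's centre matched the pocket's to within about 1 mm in each view and it looked level.

**Height check that disagrees:** The absolute height of the body's top triangulated 3–7 mm low, at 41–45 mm instead of 48. All four corners read low. I put this down to calibration and corner-picking error, since finger contact at 47.7 mm fits a seated body.

**Catch:** I flipped it before touching the lever. The image put it at about 1.55 rad against a stop of 1.6.

**Lever:** The force at the handle rose from 14.5 N to about 30 N over the last 2 mm, which is the end stop. The last picture shows the pad on the model. The measured pose did not change over the last 0.8 s. Pad force and lever angle could not be read directly. In the last pictures the other things on the desk look unmoved; I judged this by eye only.

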